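# Third hand for a drawer pull

### The job

Be my third hand while I refit this drawer's handle: pick up the pull whose feet match the two screw holes in the drawer's front (the longer of the two pulls), set both feet flat and square on the holes, easing it on without ramming, and press it there with a steady push of about 10 newtons (no less than 5, no more than 15). Finish while still gripping and pressing it, because I then drive the screws from inside the drawer; leave the short pull, rib, bowls and roller where they are.

Things in the scene. Friction and masses are not known exactly. Their poses are not given: they have to be found in the camera images.
- drawer: Open plywood drawer (296 wide, 250 deep, 73 high) taken out of the bench, standing on it weighted with bricks; immovable. White front panel 330 wide, 18 thick, top edge 100 mm above the bench, facing the robot within 0.3 rad. Origin: panel's outer face (plane x = 0), mid-width, at bench level; x horizontal into the drawer, y along the panel, z up. Screw holes at y = +-64 mm, z = 62 mm.
- hole_a (a point): Mouth of the screw hole at +y of the drawer's middle, on the panel's outer face, 62 mm above the bench. A dark dot of 7 mm. Axes as the drawer's.
- hole_b (a point): Mouth of the other screw hole, at -y, likewise; 128 mm from hole_a.
- pull: The pull to fit: dark anodised aluminium bow pull of 12 mm square section, 60-130 g, loose, lying on its side, posts level as when fitted. Bar 140 mm long, posts 128 mm apart; 42 mm from bar's outside to feet, 30 mm clear behind the bar. Either foot suits either hole. Origin: mid-bar, on its underside; x from bar to feet (starts within 0.7 rad of world x), y along bar, z up.
- pull_foot_a (a point): Centre of the end face of the post at the pull's +y (36 mm along x from the bar's centre line, 64 mm along y, 6 mm above the underside).
- pull_foot_b (a point): Centre of the end face of the other post, at -y. Pull and drawer front are both hard: once the feet touch, nothing gives, and the force climbs within the first millimetre or two of further push.
- short_pull: A second pull, of the same section and projection but shorter: bar 108 mm long, posts 96 mm apart. It does not fit the holes; leave it. Loose, 75 g. Origin and axes as for the pull.
- rib: Blue hard silicone rib lying flat, about 63 x 110 x 7 mm, kidney-shaped, loose. Leave it. Origin: centre of its underside.
- bowls: Stack of three nested white ceramic bowls, 152 mm across, 90 mm high in all, on the left. Leave it. Origin: centre of its underside.
- roller: Wooden stamp roller, 80 mm long and 44 mm thick, on a steel fork with a turned wooden handle, about 170 mm long in all, lying on the bench at the far right. Leave it. Origin: on the bench under the roller's middle; the handle points to its -x.
Mind the look-alikes: they are no part of the job. Leave any green or purple look-alike of the pull alone.

How it is judged:
By the outcome, as a careful person would: the job done as asked, in the order asked, and still so for the second after the job is handed in, while the arm keeps its last pose, push and grip.
It also fails if it takes over 64 s, if anything falls off the work surface, if the arm or the gripper's body presses on something with over 40 N, if the wrist force passes 120 N, or if a joint passes its speed limit or range.

### The arm

A 7-joint arm with a two-finger parallel gripper is mounted at the origin on the work surface. World frame = base frame: x ahead of the robot, y to its left, z up, the work surface at z = 0. Lengths are in m, angles in rad, forces in N, time in s.
With the tool pointing down it reaches from about 0.425 to 0.875 m from the base axis. Payload 4.7 kg.
Tool frame: the origin (TCP) lies at the very end of the fingers, on their centre line; the grasp point (between the pads) lies 19 mm behind it; z points along the fingers, y is the line along which they close (so a half turn about z gives the same grasp; the last joint's range is limited). The gripper opens to 85 mm and grips with 20 to 120 N. Pads are 22 mm wide; open, the fingers measure 114 mm over their backs; the gripper's body (76 mm by 85 mm) begins 54 mm behind the grasp point. The pads swing forward as they close: fully open they stand 13 mm farther back than shut.
Start: joints at [-1.253, 0.321, -0.07, 1.45, 0.023, 1.371, -0.057], TCP at [0.194, 0.62, 0.206] pointing down, gripper open.
Joint ranges: [-2.86, 2.86], [-0.3, 2.09], [-1.38, 1.24], [0.06, 2.45], [-1.56, 4.7], [0.09, 2.05], [-2.69, 2.69]. Speed limits (rad/s): [2.57, 2.57, 3.14, 3.14, 3.14, 3.14, 3.14].

### API

Orientations are given as a 3x3 rotation matrix whose columns are the frame's x, y, z axes.
In Python, from cell import sensors, viewer, workorder gives the robot as it stands.
- The arm moves only by the shell command python3 -m crank 'ROWS' [OPENING] [FORCE]. ROWS is JSON, a list that holds one entry, the list of rows, each a list of 6 numbers: the shift along the tool's x, y, z in m, then the turn, a rotation vector about the tool's x, y, z in units of 5 degrees (1.0 is 5 degrees). A call has 1 to 8 rows; each row shifts and turns the commanded pose from where the row before left it, along the tool's axes as they then stand; what a row does not reach is not made up. A row lasts 1/12 s, in which the tool goes at most 41.7 mm and 7.16 degrees, less where a joint would pass 70% of its speed; a pose out of reach is approached as far as the arm can. A call with a gripper value outside its range is refused whole. OPENING is the closure, from 0 (fully open) to 1 (shut), set as the call begins (- or left out, the last holds). The fingers move at their own pace and stop on an object; FORCE is the grip in N (left out, the last holds). Time passes only in rows, so rows that do not move let the fingers close. It gives the time, the measured TCP pose, the force, the opening and the grip force at its end, in the units of the state.
- sensors.read_state(): the state, without advancing time (a new reading comes with each control period).
- viewer.snapshot(name): name is "scene" or "side" or "wrist"; returns a dict with "pixels" (420x560x3 uint8, blue, green, red), "z_map" (420x560 float32, m along the optical axis (not along the pixel's ray), 0 where there is no reading), "fx", "fy", "cx", "cy" (pixels), "R" (3x3) and "t" (3): a world point X has camera coordinates R X + t. Camera axes: x right, y down, z forward; pixel columns grow to the right and rows downward; lengths in m; the calibration is good to about 2 mm. A picture is of the moment at which its call begins.
- workorder.close_job(): hands the job in; it is judged then, once.
The state is a dict: "t": time; "joint_pos": joint angles; "joint_vel": joint speeds; "joint_torque": joint torques, N m; "eef_pos": TCP position; "orientation": TCP orientation; "force": force on the tool from outside, world axes, zero at the start; "wrist_torque": the same for the moment, N m; "finger_gap": opening from 0.0 (shut) to 1.0 (fully open); "finger_force": force on a finger pad.
Only numpy, scipy, OpenCV 4.12 (cv2) and the standard library are available. Lean on these libraries where they do the work, as an engineer would, in place of code of your own. Each camera call takes 0.05 s, during which the arm holds its last target. There are 200 camera calls.

## Working session

There is one attempt and no reset: what is moved stays moved. The work goes in short steps, Python scripts to look and compute and a shell command to move; the robot and the scene stay as the last step left them, time stands still between calls to the robot, and variables do not carry over. Pictures are saved under pics/ and viewed, at most 10 in all, crops included, and the job is handed in when it is done.

```bash
mkdir -p pics; ls; python3 - <<'E'
from cell import sensors, viewer
import cv2,numpy as np
s=sensors.read_state()
for k in ("t","eef_pos","orientation","force","finger_gap"): print(k,np.round(s[k],3).tolist())
for n in("scene","side"):
    d=viewer.snapshot(n); cv2.imwrite(f"pics/{n}0.png",d["pixels"]); np.savez(f"{n}0.npz",**d); print(n,np.round(d["R"],3).tolist(),d["t"],d["fx"])
E
```

```text
pics
t 0.0
eef_pos [0.194, 0.62, 0.204]
orientation [[-0.954, 0.299, -0.0], [0.299, 0.954, -0.002], [-0.0, -0.002, -1.0]]
force [-0.156, -0.482, -0.09]
finger_gap 0.999
scene [[0.78, 0.625, 0.017], [0.444, -0.535, -0.719], [-0.44, 0.569, -0.695]] [-0.29659781 -0.22819431  1.67724492] 394.936391237078
side [[-0.963, -0.269, -0.004], [-0.144, 0.527, -0.837], [0.228, -0.806, -0.546]] [0.41606839 0.18385003 1.32795805] 482.67322071970403
```

View pics/scene0.png

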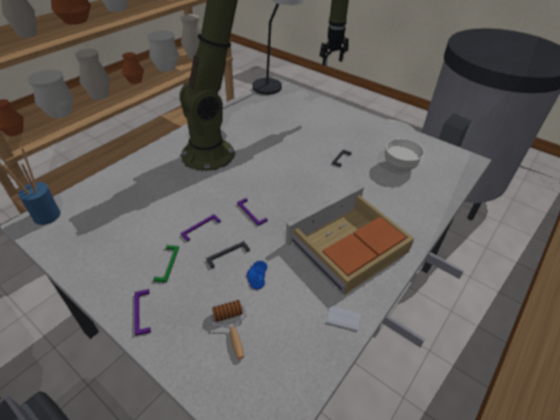

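View pics/side0.png

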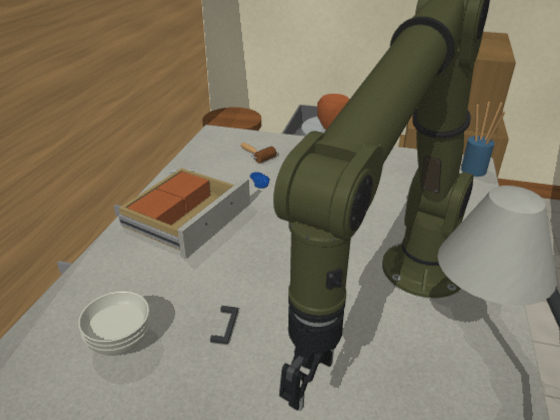

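The scene view shows the long dark pull at about (228,254), the short one at (341,158), and the drawer at (350,240) with its white panel on the robot's side. In the side view the panel's front runs from (185,245) to (248,195).

```bash
cat > h.py <<'E'
import numpy as np,cv2
def cloud(d):
    v,u=np.mgrid[0:420,0:560]; z=d["z_map"]
    P=np.stack([(u-d["cx"])/d["fx"]*z,(v-d["cy"])/d["fy"]*z,z],-1)
    return (P-d["t"])@d["R"]
def onplane(d,uv,h):
    uv=np.atleast_2d(uv).astype(float)
    r=np.c_[(uv[:,0]-d["cx"])/d["fx"],(uv[:,1]-d["cy"])/d["fy"],np.ones(len(uv))]@d["R"]
    c=-d["R"].T@d["t"]; return c+r*((h-c[2])/r[:,2])[:,None]
def proj(d,X):
    q=np.atleast_2d(X)@d["R"].T+d["t"]; return q[:,:2]/q[:,2:]*[d["fx"],d["fy"]]+[d["cx"],d["cy"]]
E
python3 - <<'E'
from h import *
S=np.load("scene0.npz");T=np.load("side0.npz")
px=S["pixels"].astype(int)
m=np.zeros((420,560),np.uint8); m[235:272,200:254]=(px[235:272,200:254].max(-1)<75)
ys,xs=np.nonzero(m); W=onplane(S,np.c_[xs,ys],.010)
r=cv2.minAreaRect(W[:,:2].astype(np.float32)); print("pull rect",r,len(xs)); print(cv2.boxPoints(r)); print("mean",W.mean(0))
for n,d,b in(("scene",S,(270,420,180,300)),("side",T,(110,260,165,260))):
    P=cloud(d); c=P[b[2]:b[3],b[0]:b[1]].reshape(-1,3); q=d["pixels"][b[2]:b[3],b[0]:b[1]].reshape(-1,3)
    k=(c[:,2]>.09)&(c[:,2]<.106); t=c[k]; print(n,len(t),t.min(0),t.max(0)); r=cv2.minAreaRect(t[:,:2].astype(np.float32)); print(r,cv2.boxPoints(r).tolist())
cr=cv2.resize(T["pixels"][160:270,100:270],None,fx=4.5,fy=4.5,interpolation=2)
cr2=cv2.resize(S["pixels"][220:290,180:290],None,fx=4,fy=4,interpolation=2)
o=np.zeros((800,800,3),np.uint8); o[:495,:765]=cr; o[500:780,:440]=cr2; cv2.imwrite("pics/crop.png",cv2.resize(o,(600,600)))
E
```

```text
pull rect ((0.4501205384731293, -0.34649837017059326), (0.1407211571931839, 0.04344873130321503), 71.50818634033203) 217
[[ 0.40720162 -0.40633586]
 [ 0.44840702 -0.42011645]
 [ 0.49303946 -0.28666088]
 [ 0.45183405 -0.2728803 ]]
mean [ 0.44226961 -0.34491038  0.01      ]
scene 522 [ 0.55817827 -0.18789906  0.09007196] [0.66285599 0.13462498 0.10570109]
((0.6111373901367188, -0.026748135685920715), (0.33337247371673584, 0.022216569632291794), 74.70482635498047) [[0.5564520955085754, -0.18460001051425934], [0.5778817534446716, -0.19046054780483246], [0.6658226847648621, 0.1311037391424179], [0.6443930268287659, 0.13696427643299103]]
side 597 [ 0.56019823 -0.18723279  0.09009128] [0.66425046 0.13597737 0.10539362]
((0.6125754117965698, -0.026000097393989563), (0.3333941400051117, 0.02417725883424282), 74.22843933105469) [[0.5556331872940063, -0.18313580751419067], [0.5789002180099487, -0.18970724940299988], [0.6695176362991333, 0.13113561272621155], [0.6462506055831909, 0.13770705461502075]]
```

View pics/crop.png

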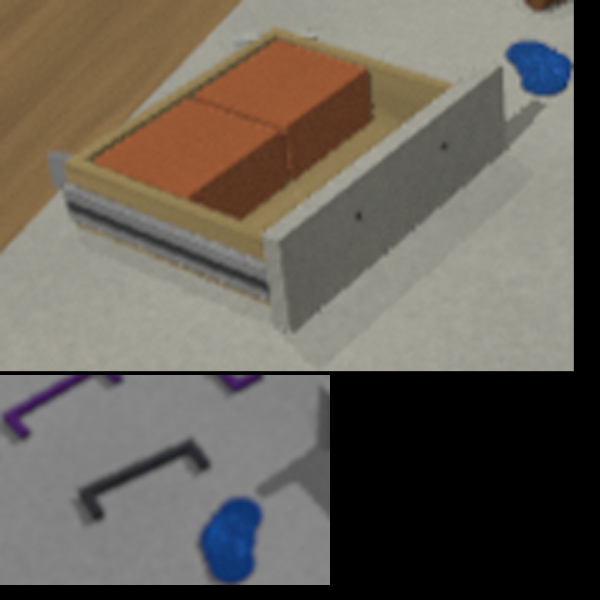

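The crop shows the bar on the robot's side, with the feet away from the robot, toward +x. Both hole dots are clear on the panel, near side-image (201,220) and (225,200). I'll swing over above the pull and refine the holes.

```bash
python3 - <<'E'
from h import *
T=np.load("side0.npz"); P=cloud(T); g=T["pixels"].max(-1).astype(float)
# front face plane fit
y=np.array([.2656,.964]);x=np.array([.964,-.2656]);o=np.array([.601,-.0235])
L=(P[...,:2]-o)@np.c_[x,y]
m=(abs(L[...,0])<.012)&(abs(L[...,1])<.155)&(P[...,2]>.012)&(P[...,2]<.09)
Q=P[m]; c=np.median(Q,0)
for _ in range(4):
    n=np.linalg.svd(Q-Q.mean(0),full_matrices=False)[2][2]; r=(Q-Q.mean(0))@n; Q=Q[abs(r)<2.5*r.std()]
n*=np.sign(n[0]); c=Q.mean(0); print("plane",n,c,len(Q),r.std(),"yaw",np.degrees(np.arctan2(n[1],n[0])))
C=-T["R"].T@T["t"]
hs=[]
for u0,v0 in((201.5,220.5),(225.5,201)):
    u0,v0=int(u0),int(v0); w=g[v0-4:v0+6,u0-4:u0+6]; wt=np.clip(np.median(w)-15-w,0,None); vv,uu=np.mgrid[v0-4:v0+6,u0-4:u0+6]
    u,v=(uu*wt).sum()/wt.sum(),(vv*wt).sum()/wt.sum()
    ray=T["R"].T@[(u-T["cx"])/T["fx"],(v-T["cy"])/T["fy"],1]; X=C+ray*((c-C)@n)/(ray@n); hs.append(X); print(u,v,X)
d=hs[0]-hs[1]; print("dist",np.linalg.norm(d),"yaw",np.degrees(np.arctan2(-d[0],d[1])),"mid",(hs[0]+hs[1])/2)
E
R='[-0.0336,-0.0078,0,0,0,0.569]'
python3 -m crank '[[[-0.0336,-0.0078,0,0,0,0.569],[-0.0336,-0.0078,0,0,0,0.569],[-0.0336,-0.0078,0,0,0,0.569],[-0.0336,-0.0078,0,0,0,0.569],[-0.0336,-0.0078,0,0,0,0.569],[-0.0336,-0.0078,0,0,0,0.569],[-0.0336,-0.0078,0,0,0,0.569],[-0.0336,-0.0078,0,0,0,0.569]]]'
python3 -m crank '[[[-0.0336,-0.0078,0,0,0,0.569],[-0.0336,-0.0078,0,0,0,0.569],[-0.0336,-0.0078,0,0,0,0.569],[-0.0336,-0.0078,0,0,0,0.569],[-0.0336,-0.0078,0,0,0,0.569],[-0.0336,-0.0078,0,0,0,0.569],[-0.0336,-0.0078,0,0,0,0.569],[-0.0336,-0.0078,0,0,0,0.569]]]'
```

```text
plane [ 0.96343939 -0.26790677  0.0032399 ] [ 0.60816108 -0.01213753  0.05158976] 1363 0.001506339397091428 yaw -15.53982878283584
205.8 223.52307692307693 [0.62136067 0.03548083 0.06402169]
230.0 203.0 [ 0.58869309 -0.08195998  0.06712033]
dist 0.12193897926272207 yaw -15.544547522699004 mid [ 0.60502688 -0.02323958  0.06557101]
t: 0.77
eef_pos: [0.4042, 0.4409, 0.2051]
orientation: [[-0.762, 0.647, -0.0], [0.647, 0.762, -0.001], [-0.0, -0.001, -1.0]]
force: [0.4, 0.4, 0.2]
finger_gap: 0.999
finger_force: 0.0
t: 1.43
eef_pos: [0.5271, 0.196, 0.2052]
orientation: [[-0.453, 0.892, -0.0], [0.892, 0.453, -0.0], [-0.0, -0.001, -1.0]]
force: [0.2, 0.1, 0.4]
finger_gap: 1.003
finger_force: 0.0
```

```bash

python3 -m crank '[[[-0.0336,-0.0078,0,0,0,0.569],[-0.0336,-0.0078,0,0,0,0.569],[-0.0336,-0.0078,0,0,0,0.569],[-0.0336,-0.0078,0,0,0,0.569],[-0.0336,-0.0078,0,0,0,0.569],[-0.0336,-0.0078,0,0,0,0.569],[-0.0336,-0.0078,0,0,0,0.569],[-0.0336,-0.0078,0,0,0,0.569]]]' >/dev/null
python3 -m crank '[[[-0.0336,-0.0078,0,0,0,0.569],[-0.0336,-0.0078,0,0,0,0.569],[-0.0336,-0.0078,0,0,0,0.569],[-0.0336,-0.0078,0,0,0,0.569],[-0.0336,-0.0078,0,0,0,0.569],[-0.0336,-0.0078,0,0,0,0.569],[-0.0336,-0.0078,0,0,0,0.569],[-0.0336,-0.0078,0,0,0,0.569]]]' >/dev/null
python3 -m crank '[[[0,0,0,0,0,0],[0,0,0,0,0,0]]]'
python3 - <<'E'
from h import *
from cell import viewer
d=viewer.snapshot("wrist"); cv2.imwrite("pics/w1.png",d["pixels"]); np.savez("w1.npz",**d)
T=np.load("side0.npz"); g=T["pixels"].max(-1); print(g[215:230,198:212]); print(g[195:209,222:236])
E
```

```text
t: 2.93
eef_pos: [0.4562, -0.3378, 0.2054]
orientation: [[0.322, 0.947, -0.001], [0.947, -0.322, -0.0], [-0.0, -0.0, -1.0]]
force: [1.0, 0.2, 0.1]
finger_gap: 1.002
finger_force: 0.0
[[163 162 162 156 143 108  95  93  95  95  97  96  97  96]
 [161 160 150 127  98  90  94  96  97  97  96  96  95  96]
 [160 145 117 100  98  92  95  97  98  97  94  95  96  95]
 [147 109  98  96  97  96  96  97  96  96  95  94  96  96]
 [104  94  95  96  98  97  97  96  96  95  94  96  94  95]
 [ 95  94  98  97  98  96  96  95  96  95  96  95  96  95]
 [ 95  98  98 100  96  95  96  95  92  93  97  97  97  96]
 [ 96  95  96  98  96  95  94  92  84  91  96  97  94  93]
 [ 95  96  96  98  95  96  95  76  55  88  96  94  97  95]
 [ 95  98  96  99  97  96  95  73  55  85  94  94  95  95]
 [ 98  98  95  95  98  97  97  87  81  88  94  96  95  95]
 [ 95  96  96  96  98  99  95  95  94  95  94  95  96  97]
 [ 96  96  96  97  98  96  96  95  96  95  95  94  93  95]
 [ 96  96  96  96  96  97  95  95  97  95  96  95  97  95]
 [ 97  99  96  94  95  97  95  97  94  96  95  98  99  98]]
[[154 160 159 162 162 144 113  97  95  97  95  95  93  95]
 [159 159 161 161 149 112  93  93  97  99  96  95  95  94]
 [161 162 153 137 105  93  94  93  97  97  93  94  95  95]
 [165 151 120  97  94  93  92  94  95  98  93  95  94  95]
 [150 117  98  92  96  93  94  96  96  95  95  93  94  95]
 [106  95  93  96  97  96  95  94  96  96  92  93  92  94]
 [ 94  93  94  97  97  94  95  94  93  90  93  92  95  94]
 [ 94  94  94  95  95  95  95  95  92  70  80  91  92  95]
 [ 97  94  95  95  96  94  94  93  79  54  73  90  93  94]
 [ 95  95  96  94  96  94  96  93  87  77  85  93  92  95]
 [ 95  95  96  95  94  93  94  95  95  94  92  93  92  93]
 [ 94  95  94  95  94  94  96  96  95  95  96  94  94  92]
 [ 93  95  93  95  92  93  94  95  97  96  94  97  94  92]
 [ 94  96  94  93  95  93  94  93  96  94  93  95  94  93]]
```

View pics/w1.png

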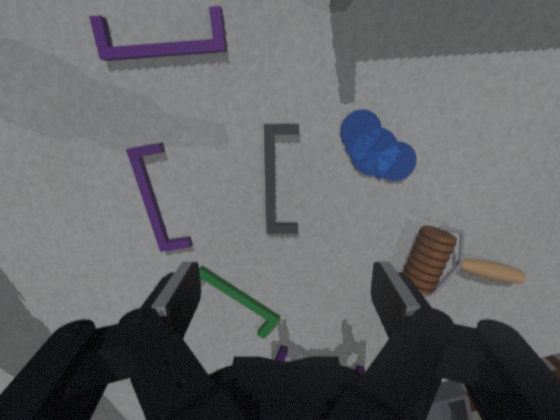

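The wrist view shows the dark pull with its bar at column 270, rows 125 to 233, and feet to the right (columns ~298). The purple and green look-alikes and the blue rib are clear of the finger paths.

```bash
python3 - <<'E'
from h import *
d=np.load("w1.npz"); px=d["pixels"].astype(int)
m=np.zeros((420,560),np.uint8); s=px[110:250,250:312]; m[110:250,250:312]=(s.max(-1)<85)
n,l,st,_=cv2.connectedComponentsWithStats(m); k=1+st[1:,4].argmax(); print(st[k])
ys,xs=np.nonzero(l==k); W=onplane(d,np.c_[xs,ys],.010)[:,:2]
r=cv2.minAreaRect(W.astype(np.float32)); print(r)
# yaw from the bar points
b=cv2.boxPoints(r); print(b)
e=np.array([np.cos(np.radians(-18.5)),np.sin(np.radians(-18.5))])
a=W@e; B=W[a<a.min()+.012]; v=cv2.fitLine(B.astype(np.float32),cv2.DIST_HUBER,0,.01,.01).ravel(); v=v*np.sign(v[1]); print("bar",v,"yaw",np.degrees(np.arctan2(-v[0],v[1])))
bd=v[:2]; pr=B@bd; c=B.mean(0)+bd*((pr.min()+pr.max())/2-B.mean(0)@bd); print("bar centre",c,"len",np.ptp(pr))
from cell import sensors
s=sensors.read_state(); R=np.array(s["orientation"]); t=np.array(s["eef_pos"]); print("shift tool", R.T@(np.r_[c,.1]-t))
T=np.load("side0.npz"); n=np.array([.96344,-.26791,.00324]);c0=np.array([.60816,-.01214,.05159]);g=T["pixels"].max(-1).astype(float);C=-T["R"].T@T["t"];H=[]
for v0,u0 in((223,206),(203,231)):
    vv,uu=np.mgrid[v0-2:v0+4,u0-3:u0+4]; w=np.clip(90-g[vv,uu],0,None); u,v=(uu*w).sum()/w.sum(),(vv*w).sum()/w.sum()
    ray=T["R"].T@[(u-T["cx"])/T["fx"],(v-T["cy"])/T["fy"],1]; H.append(C+ray*((c0-C)@n)/(ray@n)); print(u,v,H[-1])
print(np.linalg.norm(H[0]-H[1]),(H[0]+H[1])/2)
E
```

```text
[ 264  124   35  110 1550]
((0.4477350115776062, -0.34324538707733154), (0.1394280642271042, 0.040648169815540314), 71.41044616699219)
[[ 0.4062474  -0.40284315]
 [ 0.44477484 -0.41580126]
 [ 0.48922262 -0.28364763]
 [ 0.4506952  -0.27068952]]
bar [ 0.319098    0.9477217   0.43522722 -0.33546036] yaw -18.608383
bar centre [ 0.43415853 -0.33863433] len 0.13934113887573457
shift tool [-0.01035786 -0.02130264  0.10527668]
205.8046875 223.6171875 [0.62136638 0.03549831 0.06369602]
231.15652173913043 202.9217391304348 [ 0.58711181 -0.08768102  0.06408281]
0.1278541077312636 [ 0.60423909 -0.02609136  0.06388942]
```

```bash

python3 -m crank '[[[-0.0052,-0.0107,0.02,0,0,0],[-0.0051,-0.0106,0.02,0,0,0],[0,0,0.025,0,0,0],[0,0,0.025,0,0,0],[0,0,0.025,0,0,0],[0,0,0.025,0,0,0],[0,0,0.02,0,0,0],[0,0,0,0,0,0]]]' 0.4
python3 -m crank '[[[0,0,0.01,0,0,0],[0,0,0.01,0,0,0],[0,0,0.01,0,0,0],[0,0,0.006,0,0,0],[0,0,0.004,0,0,0],[0,0,0,0,0,0]]]'
```

```text
t: 3.65
eef_pos: [0.4331, -0.3343, 0.0413]
orientation: [[0.313, 0.95, -0.007], [0.95, -0.313, 0.004], [0.002, -0.008, -1.0]]
force: [0.1, 0.4, 0.6]
finger_gap: 0.604
finger_force: 0.0
t: 4.15
eef_pos: [0.4344, -0.3381, 0.0049]
orientation: [[0.316, 0.949, -0.001], [0.949, -0.316, 0.001], [0.0, -0.001, -1.0]]
force: [-0.0, 0.2, -0.0]
finger_gap: 0.602
finger_force: 0.0
```

```bash

python3 -m crank '[[[0,0,0,0,0,0],[0,0,0.001,0,0,0],[0,0,0,0,0,0],[0,0,0,0,0,0],[0,0,0,0,0,0],[0,0,0,0,0,0],[0,0,0,0,0,0],[0,0,0,0,0,0]]]' 1 60
python3 -m crank '[[[0,0,0,0,0,0],[0,0,0,0,0,0],[0,0,0,0,0,0],[0,0,0,0,0,0]]]'
python3 - <<'E'
from h import *
from cell import viewer
d=viewer.snapshot("wrist"); cv2.imwrite("pics/w2.png",d["pixels"]); np.savez("w2.npz",**d)
E
```

```text
t: 4.82
eef_pos: [0.4348, -0.3384, 0.0047]
orientation: [[0.316, 0.949, 0.0], [0.949, -0.316, 0.0], [0.0, 0.0, -1.0]]
force: [-0.2, 0.6, -0.6]
finger_gap: 0.001
finger_force: 0.0
t: 5.15
eef_pos: [0.4347, -0.3384, 0.0046]
orientation: [[0.316, 0.949, -0.0], [0.949, -0.316, 0.0], [0.0, -0.0, -1.0]]
force: [0.2, -0.1, 0.6]
finger_gap: 0.001
finger_force: 0.0
```

View pics/w2.png

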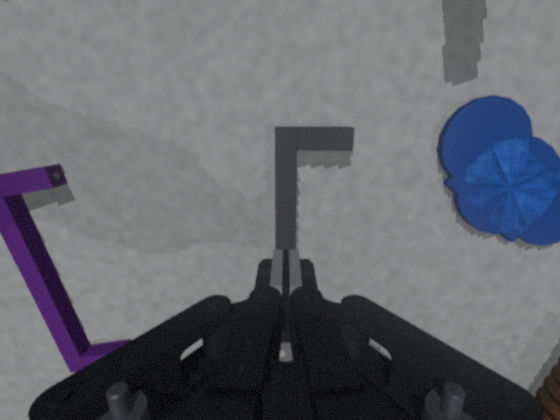

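The fingers read fully shut, at pixels (272–300, 250), right over the middle of the bar (columns 277–297), with no grip. They seem to have closed above it. I'll check the depths and the side view.

```bash
python3 - <<'E'
from h import *
from cell import viewer,sensors
d=np.load("w2.npz"); P=cloud(d)
for v in (200,235,245,250,255,260,270,280): print(v,[np.round(P[v,u]*1000).tolist() for u in (278,287,295)])
t=np.array(sensors.read_state()["eef_pos"]); print("tcp px",proj(d,t))
for n in("side","scene"):
    e=viewer.snapshot(n); print(n,proj(e,t)); np.savez(n+"1.npz",**e); 
    u,v=np.round(proj(e,t)[0]).astype(int); x=max(0,min(560-90,u-45)); y=max(0,min(420-70,v-35)); cv2.imwrite(f"pics/{n}1.png",cv2.resize(e["pixels"][y:y+70,x:x+90],None,fx=7,fy=7,interpolation=2))
E
```

```text
200 [[439.0, -309.0, 10.0], [444.0, -310.0, 11.0], [448.0, -312.0, 11.0]]
235 [[432.0, -329.0, 11.0], [437.0, -331.0, 11.0], [442.0, -333.0, 10.0]]
245 [[430.0, -336.0, 10.0], [435.0, -337.0, 11.0], [440.0, -338.0, 12.0]]
250 [[433.0, -327.0, 35.0], [438.0, -329.0, 35.0], [442.0, -330.0, 35.0]]
255 [[434.0, -327.0, 41.0], [438.0, -329.0, 40.0], [441.0, -330.0, 40.0]]
260 [[434.0, -328.0, 45.0], [438.0, -329.0, 45.0], [441.0, -330.0, 45.0]]
270 [[434.0, -328.0, 54.0], [438.0, -329.0, 54.0], [441.0, -330.0, 54.0]]
280 [[434.0, -328.0, 63.0], [437.0, -329.0, 62.0], [441.0, -330.0, 63.0]]
tcp px [[287.06880404 242.72329005]]
side [[296.95016145 185.77172394]]
scene [[225.95278201 251.41866883]]
```

View pics/scene1.png

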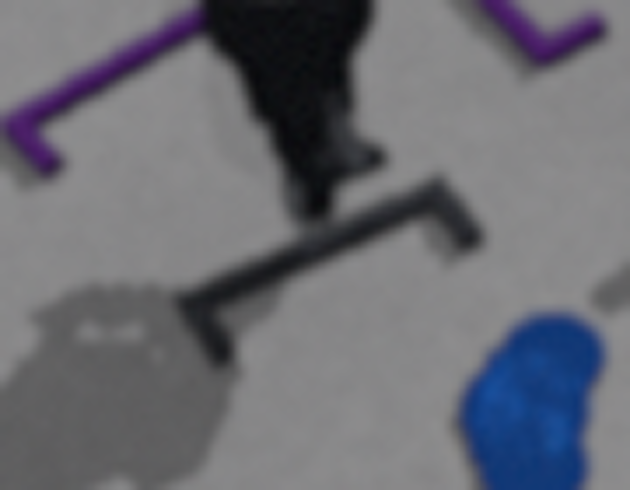

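The finger ends are really about 27 mm higher than the reported TCP: wrist depth shows the tips at z≈32 mm, and the scene view shows them clearly above the bar. The tip offset isn't as stated, so I'll reopen and go lower while watching the force.

```bash

python3 -m crank '[[[0,0,0,0,0,0],[0,0,0,0,0,0],[0,0,0,0,0,0],[0,0,0,0,0,0],[0,0,0,0,0,0],[0,0,0,0,0,0]]]' 0.4
python3 -m crank '[[[0,0,0.005,0,0,0],[0,0,0.005,0,0,0],[0,0,0.004,0,0,0],[0,0,0.003,0,0,0],[0,0,0.003,0,0,0],[0,0,0,0,0,0]]]'
python3 -m crank '[[[0,0,0.002,0,0,0],[0,0,0.002,0,0,0],[0,0,0,0,0,0]]]'
python3 - <<'E'
from h import *
from cell import viewer
d=viewer.snapshot("wrist"); cv2.imwrite("pics/w3.png",d["pixels"]); np.savez("w3.npz",**d)
P=cloud(d); v,u=np.mgrid[0:420,0:560]
m=(v>200)&(v<300)&(P[...,2]>-.02)&(P[...,2]<.06)&(P[...,2]>.014)
for lo,hi in((200,280),(295,380)):
    k=m&(u>lo)&(u<hi); q=P[k]; print(lo,k.sum(),np.round(np.percentile(q[:,2],[0,2,10,50])*1000,1),v[k].min() if k.any() else 0, q[q[:,2]<np.percentile(q[:,2],10)].mean(0))
E
```

```text
t: 5.8
eef_pos: [0.4348, -0.3384, 0.0046]
orientation: [[0.316, 0.949, 0.0], [0.949, -0.316, 0.0], [0.0, 0.0, -1.0]]
force: [-0.1, -0.9, 0.3]
finger_gap: 0.604
finger_force: 0.0
t: 6.3
eef_pos: [0.4342, -0.3381, -0.0162]
orientation: [[0.316, 0.949, -0.001], [0.949, -0.316, 0.001], [0.0, -0.001, -1.0]]
force: [-0.4, -0.6, 0.0]
finger_gap: 0.6
finger_force: 0.0
t: 6.55
eef_pos: [0.4346, -0.3383, -0.0197]
orientation: [[0.316, 0.949, -0.0], [0.949, -0.316, 0.0], [0.0, -0.0, -1.0]]
force: [-0.7, -0.1, 0.1]
finger_gap: 0.602
finger_force: 0.0
200 1411 [14.  14.9 18.1 31.5] 253 [ 0.40744576 -0.32458247  0.01609664]
295 1561 [14.1 15.  18.5 33. ] 253 [ 0.46283827 -0.3422932   0.01624092]
```

View pics/w3.png

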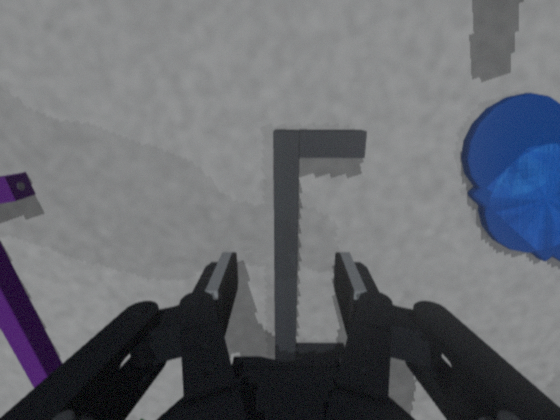

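The fingers now straddle the bar (bar at column 287, tips at (232,255) and (340,255), z≈13 mm). I'll go 5 mm lower and close.

```bash

python3 -m crank '[[[0,0,0.002,0,0,0],[0,0,0.002,0,0,0],[0,0,0.001,0,0,0],[0,0,0,0,0,0]]]'
python3 -m crank '[[[0,0,0,0,0,0],[0,0,0,0,0,0],[0,0,0,0,0,0],[0,0,0,0,0,0],[0,0,0,0,0,0],[0,0,0,0,0,0],[0,0,0,0,0,0],[0,0,0,0,0,0]]]' 1 60
```

```text
t: 6.93
eef_pos: [0.4346, -0.3383, -0.0247]
orientation: [[0.316, 0.949, -0.0], [0.949, -0.316, 0.0], [0.0, -0.0, -1.0]]
force: [-0.1, -0.3, -0.5]
finger_gap: 0.6
finger_force: 0.0
t: 7.6
eef_pos: [0.435, -0.3386, -0.0241]
orientation: [[0.316, 0.949, 0.001], [0.949, -0.316, -0.0], [0.0, 0.001, -1.0]]
force: [-0.9, 0.8, 3.9]
finger_gap: 0.116
finger_force: 61.0
```

Gripped: opening 0.116 (~10 mm), 61 N. Next I lift, travel to a 60 mm standoff in front of the panel, and turn it square.

```bash

python3 -m crank '[[[0,0,-0.006,0,0,0],[0,0,-0.012,0,0,0],[0,0,-0.015,0,0,0],[0,0,-0.015,0,0,0],[0,0,-0.008,0,0,0],[0,0,0,0,0,0]]]'
python3 -m crank '[[[0.015,-0.002,0,0,0,-0.1],[0.025,-0.003,0,0,0,-0.1],[0.03,-0.003,0,0,0,-0.1],[0.03,-0.003,0,0,0,-0.1],[0.03,-0.003,0,0,0,-0.1],[0.03,-0.003,0,0,0,-0.1],[0.03,-0.003,0,0,0,0],[0.03,-0.003,0,0,0,0]]]'
python3 -m crank '[[[0.03,-0.003,0,0,0,0],[0.03,-0.003,0,0,0,0],[0.03,-0.003,0,0,0,0],[0.02,-0.002,0,0,0,0],[0.016,0,0,0,0,0],[0,0,0,0,0,0],[0,0,0,0,0,0],[0,0,0,0,0,0]]]'
python3 - <<'E'
from h import *
from cell import viewer
for n in("wrist","side"):
    d=viewer.snapshot(n); cv2.imwrite(f"pics/{n}4.png",d["pixels"]); np.savez(n+"4.npz",**d)
a=cv2.imread("pics/wrist4.png"); b=cv2.resize(cv2.imread("pics/side4.png")[150:290,90:290],(560,392),interpolation=2)
cv2.imwrite("pics/c4.png",cv2.resize(np.vstack([a,b]),(400,580)))
E
```

```text
t: 8.1
eef_pos: [0.4361, -0.3394, 0.0339]
orientation: [[0.316, 0.949, 0.004], [0.949, -0.316, -0.002], [-0.0, 0.004, -1.0]]
force: [0.5, 0.1, -1.1]
finger_gap: 0.118
finger_force: 60.5
t: 8.77
eef_pos: [0.4751, -0.1194, 0.0312]
orientation: [[0.266, 0.964, -0.001], [0.964, -0.266, 0.0], [0.0, -0.001, -1.0]]
force: [0.4, -0.6, -2.0]
finger_gap: 0.118
finger_force: 60.5
t: 9.43
eef_pos: [0.498, 0.0021, 0.0313]
orientation: [[0.267, 0.964, -0.001], [0.964, -0.267, -0.001], [-0.001, -0.001, -1.0]]
force: [-0.2, -0.3, -1.1]
finger_gap: 0.118
finger_force: 60.5
```

View pics/c4.png

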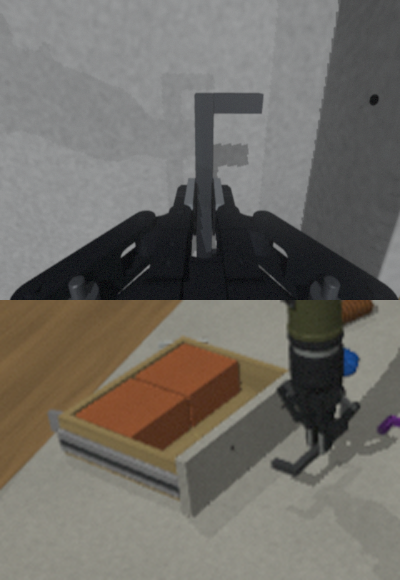

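Both views show the pull held level, bar parallel to the panel. The wrist view has foot a near (367,145) and hole_a near (523,140), so I can measure one against the other in the same image.

```bash
cat > m.py <<'E'
from h import *
from cell import viewer,sensors
def run(d,show=True):
    P=cloud(d); px=d["pixels"].max(-1).astype(int); s=sensors.read_state(); R=np.array(s["orientation"]); t=np.array(s["eef_pos"])
    L=(P-t)@R   # tool axes; x along +y panel, y into panel, z down
    v,u=np.mgrid[0:420,0:560]
    ok=(d["z_map"]>0)
    top=ok&(abs(L[...,2]+.036)<.006)&(abs(L[...,0])<.09)&(L[...,0]>.02)&(abs(L[...,1])<.06)&(px<110)
    q=L[top]; post=q[(q[:,1]>.012)&(q[:,0]>.04)]; bar=q[abs(q[:,1])<.007]
    print("top z",np.median(q[:,2]),"bar end x",np.percentile(q[:,0],99),"bar y",np.percentile(bar[:,1],[3,97]),"post x",np.percentile(post[:,0],[3,97]),"post end y",np.percentile(post[:,1],98))
    f=cv2.fitLine(bar[:,:2].astype(np.float32),cv2.DIST_HUBER,0,.01,.01).ravel(); print("bar yaw vs tool deg",np.degrees(np.arctan(f[1]/f[0])))
    # level: fit z on x,y over the top
    A=np.c_[q[:,:2],np.ones(len(q))]; print("tilt dz/dx,dz/dy deg",np.degrees(np.linalg.lstsq(A,q[:,2],rcond=None)[0][:2]))
    pn=ok&(L[...,1]>.05)&(u>400)&(v<260)&(L[...,2]<.02)&(L[...,2]>-.06)&(L[...,1]<.13)
    if pn.sum()<50: pn=ok&(u>400)&(L[...,2]<.02)&(L[...,2]>-.06)&(L[...,1]>.037)&(L[...,1]<.13)
    w=L[pn]
    for _ in range(4):
        c=w.mean(0); n=np.linalg.svd(w-c,full_matrices=False)[2][2]; r=(w-c)@n; w=w[abs(r)<2.5*r.std()]
    n*=np.sign(n[1]); print("panel n",n,"yaw deg",np.degrees(np.arctan2(-n[0],n[1])),"y at x=64", c[1]-(n[0]*(.064-c[0])+n[2]*(-.03-c[2]))/n[1],len(w),r.std())
    dk=pn&(px<45)&(abs(L[...,0]-.064)<.04)
    if dk.any():
        k,l,st,ce=cv2.connectedComponentsWithStats(dk.astype(np.uint8)); j=1+st[1:,4].argmax(); uv=ce[j]; 
        ray=R.T@(d["R"].T@[(uv[0]-d["cx"])/d["fx"],(uv[1]-d["cy"])/d["fy"],1]); C=R.T@(-d["R"].T@d["t"]-t)
        print("hole px",uv,st[j],"tool",C+ray*((c-C)@n)/(ray@n))
E
python3 - <<'E'
import numpy as np,m
m.run(np.load("wrist4.npz"))
E
```

```text
top z -0.0347669235568867 bar end x 0.0699719281733485 bar y [-0.00663391  0.00565416] post x [0.05830156 0.06989021] post end y 0.03405767335240908
bar yaw vs tool deg 1.7283667
tilt dz/dx,dz/dy deg [ 0.37665135 -0.13547753]
panel n [ 0.00174694  0.99999763 -0.00130282] yaw deg -0.10009225360670597 y at x=64 0.10666291147030743 24587 0.00043840309763343456
hole px [523.30882353 139.44117647] [518 133  12  14 136] tool [ 0.06586158  0.10666031 -0.02950264]
```

```bash
python3 - <<'E'
from h import *
from cell import sensors
d=np.load("wrist4.npz"); s=sensors.read_state(); R=np.array(s["orientation"]); t=np.array(s["eef_pos"])
px=d["pixels"].max(-1).astype(float); 
# sub-pixel edges of the bar's top face on the plane tool z=-.0348
E=[[],[]]
for v in range(150,240,2):
    row=cv2.GaussianBlur(px,(3,3),0)[v,255:345]; g=np.diff(row)
    E[0].append((255.5+g[:40].argmin(),v)); 
    E[1].append((255.5+15+g[15:].argmax(),v))
for e in E:
    W=(onplane(d,e,t[2]+.0348)-t)@R
    f=cv2.fitLine(W[:,:2].astype(np.float32),cv2.DIST_HUBER,0,.001,.001).ravel(); print(np.degrees(np.arctan(f[1]/f[0])),f[2:],W[::8,:2].round(4).tolist())
E
```

```text
0.6992977 [ 0.03713204 -0.00742683] [[0.0616, -0.0076], [0.0545, -0.0072], [0.0472, -0.0073], [0.0395, -0.0074], [0.0317, -0.0075], [0.0235, -0.0076]]
-0.86043525 [0.0440271  0.00461461] [[0.0617, 0.0052], [0.0545, 0.0045], [0.0472, 0.0046], [0.0396, 0.0047], [0.0317, 0.0048], [0.0235, 0.0044]]
```

```bash

python3 -m crank '[[[0.0009,0.008,-0.0003,0,0,0],[0.0009,0.012,-0.0004,0,0,0],[0,0.012,0,0,0,0],[0,0.01,0,0,0,0],[0,0.006,0,0,0,0],[0,0.004,0,0,0,0],[0,0,0,0,0,0],[0,0,0,0,0,0]]]'
python3 -m crank '[[[0,0,0,0,0,0],[0,0,0,0,0,0]]]'
python3 - <<'E'
import numpy as np,m,cv2
d=m.viewer.snapshot("wrist"); np.savez("w5.npz",**d); cv2.imwrite("pics/w5.png",d["pixels"]); m.run(d)
E
```

```text
t: 10.2
eef_pos: [0.5488, -0.009, 0.0321]
orientation: [[0.267, 0.964, -0.001], [0.964, -0.267, -0.0], [-0.0, -0.001, -1.0]]
force: [0.6, 0.2, -1.1]
finger_gap: 0.118
finger_force: 60.5
t: 10.37
eef_pos: [0.5487, -0.0085, 0.0323]
orientation: [[0.266, 0.964, -0.0], [0.964, -0.266, 0.0], [0.0, -0.001, -1.0]]
force: [-0.1, -0.0, -0.8]
finger_gap: 0.119
finger_force: 60.5
top z -0.034968029061872984 bar end x 0.0880619889687162 bar y [-0.00661246  0.00566337] post x [0.04374761 0.08733247] post end y 0.0557621112032574
bar yaw vs tool deg 1.7969857
tilt dz/dx,dz/dy deg [ 0.54652213 -1.42546505]
panel n [-6.23662365e-04  9.99999070e-01 -1.21324806e-03] yaw deg 0.03573324997693108 y at x=64 0.05528743415206757 11650 0.00027254053082648486
hole px [407.51020408 146.36734694] [405 140   6  13  49] tool [ 0.06213357  0.05528854 -0.02812706]
```

View pics/w5.png

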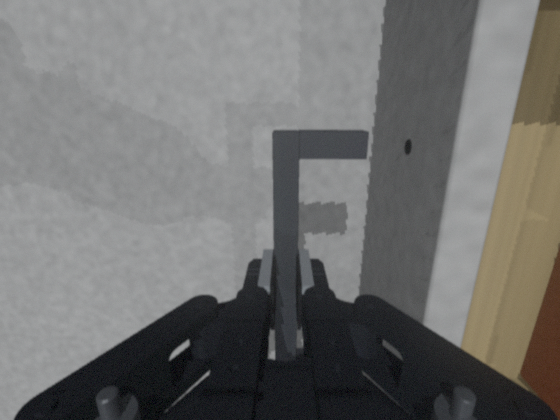

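The post and hole_a (408,146) are level in the view, about 20 mm apart. The holes need a correction of about −1.8 mm in x and +0.6 mm in z. I'll correct, close to ~6 mm, then creep by force.

```bash

python3 -m crank '[[[-0.0009,0.003,0.0003,0,0,0],[-0.0009,0.004,0.0003,0,0,0],[0,0.004,0,0,0,0],[0,0.003,0,0,0,0],[0,0,0,0,0,0],[0,0,0,0,0,0],[0,0,0,0,0,0]]]'
python3 - <<'E'
import numpy as np,m,cv2
from h import *
d=m.viewer.snapshot("wrist"); np.savez("w6.npz",**d)
s=m.sensors.read_state(); R=np.array(s["orientation"]); t=np.array(s["eef_pos"]); P=cloud(d);L=(P-t)@R; px=d["pixels"].max(-1).astype(int)
k=(abs(L[...,2]+.0348)<.005)&(L[...,1]>.012)&(L[...,1]<.033)&(L[...,0]>.05)&(L[...,0]<.08)&(px<90); print("post x",np.percentile(L[k][:,0],[2,98]),np.percentile(L[k][:,2],50))
v,u=np.mgrid[0:420,0:560]; pn=(L[...,1]>.036)&(L[...,1]<.05)&(L[...,2]>-.06)&(L[...,2]<.02)&(u>372)&(v<240)
w=L[pn]; py=np.median(w[:,1]); dk=pn&(px<50)&(abs(L[...,0]-.064)<.012); n,l,st,ce=cv2.connectedComponentsWithStats(dk.astype(np.uint8)); print("panel y",py)
for j in range(1,n):
  if st[j,4]>8:
    uv=ce[j]; C=R.T@(-d["R"].T@d["t"]-t); r=R.T@(d["R"].T@[(uv[0]-d["cx"])/d["fx"],(uv[1]-d["cy"])/d["fy"],1]); print(st[j],C+r*(py-C[1])/r[1])
print(t,s["force"])
E
```

```text
t: 11.0
eef_pos: [0.5621, -0.0143, 0.0316]
orientation: [[0.266, 0.964, -0.0], [0.964, -0.266, -0.0], [-0.0, -0.0, -1.0]]
force: [-0.1, 0.8, -0.4]
finger_gap: 0.12
finger_force: 60.5
post x [0.05811874 0.06959155] -0.03494348376086825
panel y 0.04097114500061948
[375 136   4  14  42] [ 0.06391732  0.04097115 -0.02847604]
[ 0.56201941 -0.01423161  0.03161622] [ 0.45290449 -0.56034529 -0.78289826]
```

Aligned to within half a millimetre, with a gap of about 6 mm. Easing on.

```bash

python3 -m crank '[[[0,0.001,0.0003,0,0,0],[0,0.001,0,0,0,0],[0,0.001,0,0,0,0],[0,0.0007,0,0,0,0],[0,0,0,0,0,0],[0,0,0,0,0,0]]]' | egrep 't:|eef|force'
python3 -m crank '[[[0,0.0005,0,0,0,0],[0,0.0005,0,0,0,0],[0,0,0,0,0,0],[0,0,0,0,0,0]]]'| egrep 't:|eef|force'
```

```text
t: 11.55
eef_pos: [0.5658, -0.0153, 0.0314]
force: [-0.5, -0.0, -1.4]
finger_force: 60.5
t: 11.88
eef_pos: [0.5668, -0.0155, 0.0314]
force: [0.7, -0.0, -0.2]
finger_force: 60.5
```

```bash

for i in 1 ; do python3 -m crank '[[[0,0.0003,0,0,0,0],[0,0.0003,0,0,0,0],[0,0,0,0,0,0],[0,0,0,0,0,0]]]'| egrep 't:|eef|force'; done
python3 -m crank '[[[0,0.0003,0,0,0,0],[0,0,0,0,0,0],[0,0,0,0,0,0]]]'| egrep 't:|eef|force'
python3 -m crank '[[[0,0.0003,0,0,0,0],[0,0,0,0,0,0],[0,0,0,0,0,0]]]'| egrep 't:|eef|force'
```

```text
t: 12.22
eef_pos: [0.5673, -0.0157, 0.0314]
force: [0.6, 0.3, -0.5]
finger_force: 60.5
t: 12.47
eef_pos: [0.5676, -0.0158, 0.0314]
force: [-0.1, -0.0, -1.2]
finger_force: 60.5
t: 12.72
eef_pos: [0.5679, -0.0158, 0.0314]
force: [-0.5, -0.7, -0.5]
finger_force: 60.5
```

```bash

python3 -m crank '[[[0,0.0004,0,0,0,0],[0,0,0,0,0,0],[0,0,0,0,0,0]]]'| egrep 't:|eef|force'
python3 -m crank '[[[0,0.0004,0,0,0,0],[0,0,0,0,0,0],[0,0,0,0,0,0]]]'| egrep 't:|eef|force'
python3 -m crank '[[[0,0.0003,0,0,0,0],[0,0,0,0,0,0],[0,0,0,0,0,0]]]'| egrep 't:|eef|force'
```

```text
t: 12.97
eef_pos: [0.5679, -0.0158, 0.0313]
force: [-2.5, 0.5, 1.0]
finger_force: 60.6
t: 13.22
eef_pos: [0.5679, -0.0159, 0.0313]
force: [-4.1, 1.3, 2.1]
finger_force: 60.8
t: 13.47
eef_pos: [0.5679, -0.0159, 0.0312]
force: [-5.9, 1.2, 2.2]
finger_force: 60.9
```

Contact. The stiffness is about 5 N/mm, so roughly 0.8 mm more.

```bash

python3 -m crank '[[[0,0.0003,0,0,0,0],[0,0.0002,0,0,0,0],[0,0,0,0,0,0],[0,0,0,0,0,0]]]'| egrep 't:|eef|force'
python3 -m crank '[[[0,0.0003,0,0,0,0],[0,0,0,0,0,0],[0,0,0,0,0,0],[0,0,0,0,0,0],[0,0,0,0,0,0],[0,0,0,0,0,0]]]'
python3 - <<'E'
import numpy as np,cv2
from h import *
from cell import sensors,viewer
d=viewer.snapshot("wrist"); np.savez("w7.npz",**d); e=viewer.snapshot("side"); np.savez("s7.npz",**e)
s=sensors.read_state(); R=np.array(s["orientation"]); t=np.array(s["eef_pos"]); P=cloud(d);L=(P-t)@R; px=d["pixels"].max(-1).astype(int)
k=(abs(L[...,2]+.0348)<.005)&(L[...,1]>.012)&(L[...,1]<.033)&(L[...,0]>.05)&(L[...,0]<.08)&(px<90); q=L[k]; print("post x",np.percentile(q[:,0],[2,98]),"z",np.median(q[:,2]),"tilt y",np.degrees(np.polyfit(q[:,1],q[:,2],1)[0]))
print("force tool",R.T@s["force"],"torque tool",R.T@s["wrist_torque"])
a=d["pixels"][90:300,230:450]; b=e["pixels"][165:255,170:290]
cv2.imwrite("pics/c7.png",np.hstack([cv2.resize(a,(396,378)),cv2.resize(b,(400,378),interpolation=2)]))
E
```

```text
t: 13.8
eef_pos: [0.5679, -0.0159, 0.0312]
force: [-5.7, 0.9, 3.6]
finger_force: 61.0
t: 14.3
eef_pos: [0.5679, -0.0159, 0.0311]
orientation: [[0.266, 0.964, -0.004], [0.964, -0.266, 0.001], [-0.0, -0.004, -1.0]]
force: [-7.5, 0.8, 3.9]
finger_gap: 0.12
finger_force: 61.0
post x [0.05787591 0.06967034] z -0.035240257634259656 tilt y -0.5562274011914624
force tool [-0.50794641 -7.16847314 -3.89286318] torque tool [ 1.44359045 -0.08477834 -0.01665608]
```

View pics/c7.png

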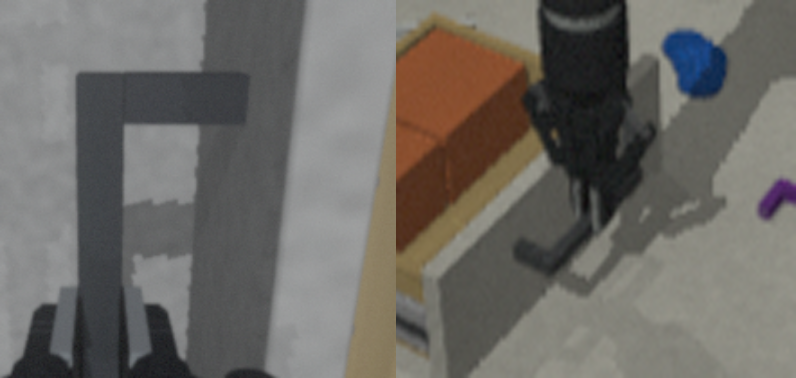

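Both feet sit on the panel and the yaw torque is ~0, so the load is even. There's a small tilt (0.2°) and some vertical friction load. I'll relieve those and bring the push to ~10 N.

```bash

python3 -m crank '[[[0,0,-0.0003,-0.05,0,0],[0,0.0002,-0.0002,0,0,0],[0,0.0003,0,0,0,0],[0,0,0,0,0,0],[0,0,0,0,0,0],[0,0,0,0,0,0]]]'
python3 - <<'E'
import numpy as np
from cell import sensors
s=sensors.read_state(); R=np.array(s["orientation"]); print(R.T@s["force"],R.T@s["wrist_torque"],R[:,2])
E
```

```text
t: 14.9
eef_pos: [0.568, -0.0159, 0.0312]
orientation: [[0.266, 0.964, -0.0], [0.964, -0.266, -0.0], [-0.0, -0.0, -1.0]]
force: [-6.9, 1.2, 2.2]
finger_gap: 0.119
finger_force: 60.8
[-0.68236247 -6.95946092 -2.19351377] [ 1.47171297 -0.04084542 -0.07034021] [-2.92512906e-04 -2.71919092e-04 -9.99999920e-01]
```

```bash

python3 -m crank '[[[0,0.0003,-0.0003,-0.01,0,0],[0,0.0003,-0.0002,-0.01,0,0],[0,0.0002,0,0,0,0],[0,0,0,0,0,0],[0,0,0,0,0,0],[0,0,0,0,0,0]]]'
python3 -m crank '[[[0,0,0,0,0,0],[0,0,0,0,0,0],[0,0,0,0,0,0],[0,0,0,0,0,0],[0,0,0,0,0,0],[0,0,0,0,0,0]]]'
```

```text
t: 15.4
eef_pos: [0.568, -0.0159, 0.0312]
orientation: [[0.266, 0.964, -0.0], [0.964, -0.266, -0.0], [-0.001, -0.0, -1.0]]
force: [-6.8, 2.2, 1.3]
finger_gap: 0.116
finger_force: 60.7
t: 15.9
eef_pos: [0.568, -0.0159, 0.0312]
orientation: [[0.266, 0.964, -0.0], [0.964, -0.266, -0.001], [-0.001, -0.0, -1.0]]
force: [-7.3, 1.4, 0.4]
finger_gap: 0.114
finger_force: 60.7
```

```bash

python3 -m crank '[[[0,0.0003,-0.0001,-0.01,0,0],[0,0.0003,-0.0001,-0.01,0,0],[0,0.0002,0,0,0,0],[0,0,0,0,0,0],[0,0,0,0,0,0],[0,0,0,0,0,0],[0,0,0,0,0,0]]]'
for i in 1 2 3; do python3 -m crank '[[[0,0,0,0,0,0]]]' | egrep "^force|gap"; done
```

```text
t: 16.48
eef_pos: [0.568, -0.0159, 0.0312]
orientation: [[0.266, 0.964, -0.0], [0.964, -0.266, -0.001], [-0.001, 0.0, -1.0]]
force: [-9.5, 2.2, 1.2]
finger_gap: 0.115
finger_force: 60.8
force: [-9.5, 1.4, 1.7]
finger_gap: 0.115
force: [-8.8, 2.9, 1.0]
finger_gap: 0.118
force: [-8.5, 2.3, 0.3]
finger_gap: 0.118
```

```bash

python3 -m crank '[[[0,0.0002,0,0,0,0],[0,0,0,0,0,0],[0,0,0,0,0,0],[0,0,0,0,0,0],[0,0,0,0,0,0],[0,0,0,0,0,0],[0,0,0,0,0,0],[0,0,0,0,0,0]]]'
python3 -m crank '[[[0,0,0,0,0,0],[0,0,0,0,0,0],[0,0,0,0,0,0],[0,0,0,0,0,0],[0,0,0,0,0,0],[0,0,0,0,0,0],[0,0,0,0,0,0],[0,0,0,0,0,0]]]' 
python3 - <<'E'
from h import *
from cell import sensors,viewer
d=viewer.snapshot("wrist"); s=sensors.read_state(); R=np.array(s["orientation"]); t=np.array(s["eef_pos"]); L=(cloud(d)-t)@R; px=d["pixels"].max(-1).astype(int)
k=(abs(L[...,2]+.0348)<.005)&(L[...,1]>.012)&(L[...,1]<.033)&(L[...,0]>.05)&(L[...,0]<.08)&(px<90); q=L[k]; print("post x",np.percentile(q[:,0],[2,98]),"z",np.median(q[:,2]),"tilt",np.degrees(np.polyfit(q[:,1],q[:,2],1)[0]))
print(R.T@s["force"],R.T@s["wrist_torque"],"foot z",t[2]-np.median(q[:,2])-.006)
E
```

```text
t: 17.4
eef_pos: [0.568, -0.0159, 0.0312]
orientation: [[0.266, 0.964, -0.0], [0.964, -0.266, -0.001], [-0.001, -0.0, -1.0]]
force: [-8.7, 1.7, 1.4]
finger_gap: 0.112
finger_force: 60.8
t: 18.07
eef_pos: [0.568, -0.0159, 0.0312]
orientation: [[0.266, 0.964, -0.0], [0.964, -0.266, -0.001], [-0.001, -0.0, -1.0]]
force: [-10.6, 2.9, 1.7]
finger_gap: 0.117
finger_force: 60.8
post x [0.05790626 0.06969166] z -0.03516993334885514 tilt -0.3380865810016672
[-0.04426769 -9.34291338 -1.67273045] [ 2.06289384 -0.05563722  0.02924352] foot z 0.06030829504540653
```

The push is steady at about 9.5–10 N and the feet match the hole height measured in the same camera (60.3 against 60.1 mm), so I'm handing in.

```bash
python3 -c "from cell import workorder; print(workorder.close_job())"
```

```text
the job is handed in; nothing more can be done
None
```

The long pull is on the two screw holes, feet flat and square and, by the wrist camera at hole_a, within about half a millimetre; I handed the job in at about 18 s, still gripping at 61 N and pressing at roughly 10 N.

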